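# Set the angle fence to the red mark and square a stone slab against it

## Task

On the stone cutter's aluminium setting table, first turn the angle dial by its yellow post until its yellow pointer stands exactly at the red mark on the white scale. Then slide the brown stone slab, without lifting it, until its straight cream edge lies flush along the side of the dial's blue fence bar, with the slab's middle beside the bar and the pointer still at the mark. Leave the other things on the bench where they are.

Things in the scene. Friction and masses are not known exactly. Their poses are not given: they have to be found in the camera images.
- setting_table: Fixed aluminium plate, 370 x 400 mm, its top 20 mm above the bench. Origin under the dial's vertical axis, at the underside; the plate reaches from -130 to +240 mm along its x and -250 to +150 mm along its y. Its flat white scale with dark ticks is an arc of 94 to 122 mm radius about the dial's axis, on the +y side.
- dial (a joint): Angle of the dial about its vertical axis (rad), counter-clockwise from above positive, limits -0.6 to 0.85; stiff, stays where left (about 15 N at the post moves it). At 0 its blue fence bar points along the setting table's +x and its pointer along +y. The dial is a dark disc of 45 mm radius, 17 mm high, with a black hub of 20 mm radius, its top 40 mm above the plate.
- mark (a joint): Angle of the red mark about the same axis (rad, same zero and sense as the dial): the dial is at the mark when both are equal. The mark is only a flat mark and nothing moves it.
- pointer_tip (a point): Point of the dial on the pointer's line, 92 mm from the axis, just at the scale's inner edge. x and y axes are the dial's (x along the fence bar away from the axis, y along the pointer).
- mark_point (a point): Point at the inner end of the red mark (7 x 32 mm, flat on the white scale), 92 mm from the dial's axis.
- post_top (a point): Centre of the top of the dial's upright yellow post (20 mm diameter, 62 mm from the axis), 82 mm above the bench; the post rises from the dark pointer arm (22 mm wide, square to the fence bar), whose top is 32 mm above the bench.
- fence_face (a point): Point on the side of the dial's blue fence bar that faces the slab, at the plate's top, 135 mm from the dial's axis. x runs along the bar away from the axis, y points into the bar. The bar is 16 mm thick, runs from 30 to 235 mm from the axis, and its top is 36 mm above the plate. A hard push on the bar turns the dial.
- slab: Loose stone slab, 110 x 75 x 26 mm, about 0.45 kg, lying flat on the setting table on the fence's -y side. Origin at the centre of its underside, x along its length. At y = +37.5 mm is the straight sawn edge, cream coloured, 110 mm long; the back at y = -37.5 mm is straight for 75 mm, with trimmed corners.
- edge_a (a point): Bottom end of the slab's cream edge, at slab x = -55, y = +37.5 mm.
- edge_b (a point): Bottom end of the slab's cream edge, at slab x = +55, y = +37.5 mm.
- rough_green: Bystander: green rough stone, 52 mm across, 35 mm high, on the setting table near its corner. Origin under its centre.
- rough_pink: Bystander: pink rough stone, 100 mm across, 60 mm high. Origin under its centre.
- rough_dark: Bystander: dark rough stone, 84 mm across, 50 mm high. Origin under its centre.
- mug: Bystander: white mug, 84 mm across, 95 mm high. Origin under its centre.
- hammer: Bystander: hammer lying on the bench, along its x.
- polish: Bystander: white bottle with blue cap, 60 mm across, 150 mm high. Origin under its centre.
Not all that is in view belongs to the job. Of the things that look like the slab, the smaller one is meant.

How it is judged:
On the way, in this order (a step that is already met when the one before it is completed fails the run):
1. the dial's pointer stands at the red mark (horizontal distance between pointer_tip and mark_point below 0.006 m and velocity of joint dial between -0.05 and 0.05 rad/s), for 0.2 s.
2. the slab's cream edge lies flush along the fence bar (all of step 1 and y of edge_a in the frame of fence_face between -0.005 and 0.004 m and y of edge_b in the frame of fence_face between -0.005 and 0.004 m and x of slab in the frame of fence_face between -0.1 and 0.1 m and z of slab in the frame of setting_table below 0.025 m and angle between slab's own z axis and vertical below 0.05 rad and linear speed of slab below 0.01 m/s), for 0.2 s.
At the end, for the whole second after the job is handed in: The pointer is within 6 mm (at 92 mm radius) of the red mark and still; the slab lies flat on the setting table at rest, both ends of its cream edge within 5 mm of the line of the fence bar's side, its centre beside the bar (35 to 235 mm from the dial's axis) (all of step 2); the robot touches nothing.
It fails at once if the slab is lifted more than 15 mm off the setting table (z of slab in the frame of setting_table above 0.035 m).
It fails at once if another thing on the bench is moved more than 30 mm (distance of any of rough_green, rough_pink, rough_dark, mug, hammer, polish from where it was at the start of the episode above 0.03 m).
It also fails if it takes over 58 s, if anything falls off the work surface, if the arm or the gripper's body presses on something with over 40 N, if the wrist force passes 120 N, or if a joint passes its speed limit or range.

## Robot

A 7-joint arm with a two-finger parallel gripper is mounted at the origin on the work surface. World frame = base frame: x ahead of the robot, y to its left, z up, the work surface at z = 0. Lengths are in m, angles in rad, forces in N, time in s.
With the tool pointing down it reaches from about 0.4 to 0.9 m from the base axis. Payload 5.6 kg.
Tool frame: the origin (TCP) lies at the very end of the fingers, on their centre line; the grasp point (between the pads) lies 19 mm behind it; z points along the fingers, y is the line along which they close (so a half turn about z gives the same grasp; the last joint's range is limited). The gripper opens to 92 mm and grips with 3 to 60 N. Pads are 20 mm wide; open, the fingers measure 128 mm over their backs; the gripper's body (75 mm by 189 mm) begins 69 mm behind the grasp point.
Start: joints at [-1.258, 0.468, -0.012, 1.603, 0.006, 1.071, -0.056], TCP at [0.226, 0.609, 0.215] pointing down, gripper open.
Joint ranges: [-2.53, 2.53], [-0.31, 2.02], [-1.57, 1.55], [0.28, 2.44], [-1.29, 4.43], [0.15, 1.84], [-2.92, 2.92]. Speed limits (rad/s): [2.57, 2.57, 3.14, 3.14, 3.14, 3.14, 3.14].

## Interface

Orientations are given as a unit quaternion [x, y, z, w].
In Python, from plant import sensors, cams, job_done gives the robot as it stands. The module is installed in compiled form; this text tells all that it offers.
- The arm moves only by the tool send_rows, never from a script. Its arguments are lists of equal length, an entry for each row: "slide": the shift along the tool's x, y, z in cm, a list of three; "twist": the turn about the tool's z in rad; "fingers": the finger opening in cm, from 0 to 9.19. A call has exactly 8 rows; each row is the pose to reach, as a shift and turn from the pose commanded when the call began, along the tool's axes at that moment; what a row does not reach only later rows make up. A row lasts 1/12 s, in which the tool goes at most 41.7 mm and 7.16 degrees, less where a joint would pass 70% of its speed; a pose out of reach is approached as far as the arm can. A call with a gripper value outside its range is refused whole. The fingers move at their own pace and stop on an object; "newtons" is the grip in N (left out, the last holds). Time passes only in rows, so rows that repeat a pose let the fingers close, or fill a call up. It gives the time, the measured TCP pose, the force, the opening and the grip force at its end, in the units of the state.
- sensors.sense(): the state, without advancing time (a new reading comes with each control period).
- cams.read_camera(name): name is "scene" or "top"; returns a dict with "img" (384x512x3 uint8, blue, green, red), "fx", "fy", "cx", "cy" (pixels), "distortion" ([k1, k2, p1, p2, k3] as OpenCV has them; the pictures are not rectified), "R" (3x3) and "t" (3): a world point X has camera coordinates R X + t. Camera axes: x right, y down, z forward; pixel columns grow to the right and rows downward; lengths in m; the calibration is good to about 2 mm. A picture is of the moment at which its call begins. There is no depth.
- job_done(): hands the job in; it is judged then, once.
The state is a dict: "time_s": time; "joints": joint angles; "qvel": joint speeds; "tau": joint torques, N m; "eef_pos": TCP position; "eef_rot": TCP orientation; "contact_force": force on the tool from outside, world axes, zero at the start; "moment": the same for the moment, N m; "finger_gap": finger opening in m; "gripper_force": force on a finger pad.
Only numpy, scipy, OpenCV 4.12 (cv2) and the standard library are available. Lean on these libraries where they do the work, as an engineer would, in place of code of your own. Each camera call takes 0.05 s, during which the arm holds its last target. There are 200 camera calls.

## Working session

There is one attempt and no reset: what is moved stays moved. The work goes in short steps, Python scripts to look and compute and a tool call to move; the robot and the scene stay as the last step left them, time stands still between calls to the robot, and variables do not carry over. Pictures are saved under pics/ and viewed, at most 11 in all, crops included, and the job is handed in when it is done.

Besides the shell and the picture viewer there is one more tool, called after "Emit:" as name(argument=value, ...) on one line, values as JSON. send_rows: Moves the arm, as the interface text tells. Its arguments: {"type":"object","properties":{"slide":{"type":"array","items":{"type":"array","items":{"type":"number"}}},"twist":{"type":"array","items":{"type":"number"}},"fingers":{"type":"array","items":{"type":"number"}},"newtons":{"type":"number"}},"required":["slide","twist","fingers"]}

```bash
mkdir -p pics; cat > h.py <<'E'
import numpy as np, cv2
from plant import sensors, cams, job_done
def grab(n,f=None):
    c=cams.read_camera(n)
    if f: cv2.imwrite('pics/'+f,c['img'])
    return c
def KD(c): return np.array([[c['fx'],0,c['cx']],[0,c['fy'],c['cy']],[0,0,1.]]),np.array(c['distortion'],float)
def px2w(c,uv,z):
    K,D=KD(c);uv=np.array(uv,float).reshape(-1,1,2)
    p=cv2.undistortPoints(uv,K,D).reshape(-1,2)
    R=np.array(c['R']);t=np.array(c['t']);o=-R.T@t
    d=np.c_[p,np.ones(len(p))]@R
    return o+d*((z-o[2])/d[:,2])[:,None]
def w2px(c,X):
    K,D=KD(c);return cv2.projectPoints(np.array(X,float).reshape(-1,1,3),cv2.Rodrigues(np.array(c['R']))[0],np.array(c['t'],float),K,D)[0].reshape(-1,2)
E
python3 - <<'E'
from h import *
a=grab('top','top0.png');b=grab('scene','sc0.png')
for c in(a,b): print(-np.array(c['R']).T@c['t'],np.array(c['R'])[2])
s=sensors.sense();print(s)
E
```

```text
[ 0.27776053 -0.00952019  1.21043611] [ 0.18593797  0.01663764 -0.98242061]
[1.49810309 0.65404005 0.80678648] [-0.72548241 -0.4609163  -0.51110805]
{'time_s': 0.1, 'joints': array([-1.25801426,  0.46829383, -0.01157157,  1.60351988,  0.00600147,
        1.07139745, -0.05627217]), 'qvel': array([ 0.00075859, -0.00188098, -0.00080001, -0.00260094,  0.00018743,
        0.00152726,  0.00110944]), 'tau': array([ 7.12677320e-04, -5.21649599e+01, -1.25938270e-02, -2.44364655e+01,
       -5.69182390e-02,  1.40426433e-02,  4.09993686e-05]), 'eef_pos': array([0.22631096, 0.60877557, 0.21373735]), 'eef_rot': array([ 1.76985664e-01,  9.84213111e-01, -7.88671515e-04, -7.57408550e-05]), 'contact_force': array([-0.35069586,  0.09529813,  0.32039822]), 'moment': array([-0.00730966, -0.02352872,  0.03863001]), 'gripper_force': 0.0, 'finger_gap': 0.09190735054524447}
```

View pics/top0.png

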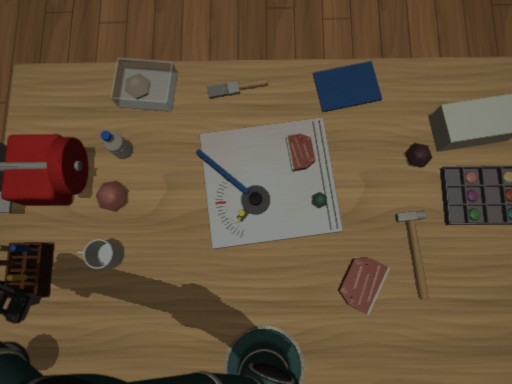

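View pics/sc0.png

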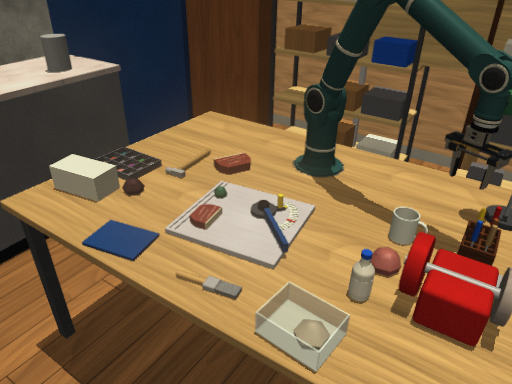

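The top view shows the table at (270,183) with the dial hub at (255,199), the post at about (241,215), the red mark at about (221,203) and the fence tip at (200,152). There are two things like the slab: one on the plate at (300,151), and a larger one on the bench at (363,284). I choose the smaller, on the plate. I'll check that in a close crop.

```bash
python3 - <<'E'
from h import *
a=cv2.imread('pics/top0.png')[112:252,190:350]
cv2.imwrite('pics/crop0.png',cv2.resize(a,None,fx=4.2,fy=4.2,interpolation=cv2.INTER_CUBIC)[:600])
c=grab('top')
print(px2w(c,[[255,199],[200,133],[323,121],[340,230],[214,247]],.02).round(3))
E
```

```text
[[ 0.492  0.022  0.02 ]
 [ 0.708  0.197  0.02 ]
 [ 0.744 -0.196  0.02 ]
 [ 0.395 -0.235  0.02 ]
 [ 0.346  0.147  0.02 ]]
```

View pics/crop0.png

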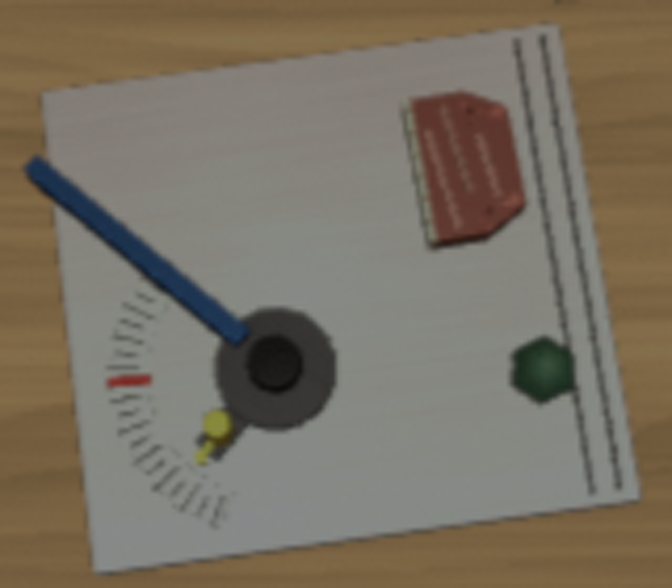

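The crop shows the slab with its cream edge at left, crop x about 405–433, facing the fence. The post is at (217,424), the pointer tip at (202,460) and the red mark's inner end at (150,380). Next I'll compute the poses.

```bash
cat > m.py <<'E'
from h import *
from scipy.optimize import least_squares
c=grab('top')
q=lambda u:(np.array(u,float)+.5)/4.2-.5+[190,112]
def T(p,X): # p=x,y,th
    X=np.array(X,float);cs,sn=np.cos(p[2]),np.sin(p[2])
    return np.c_[p[0]+cs*X[:,0]-sn*X[:,1],p[1]+sn*X[:,0]+cs*X[:,1],X[:,2]]
def fit(X,uv,p0):
    r=least_squares(lambda p:(w2px(c,T(p,X))-uv).ravel(),p0);print(r.x.round(4),r.fun.round(1));return r.x
E
python3 - <<'E'
from m import *
pl=fit([[.24,.15,.02],[.24,-.25,.02],[-.13,-.25,.02],[-.13,.15,.02]],q([[42,93],[558,25],[638,498],[95,573]]),[.49,.02,.1])
# direct measures
def loc(uv,z):
    d=px2w(c,q([uv]),z)[0][:2]-pl[:2]; a=-pl[2]; return np.array([np.cos(a)*d[0]-np.sin(a)*d[1],np.sin(a)*d[0]+np.cos(a)*d[1]])
for n,uv,z in [('hub',(275,362),.06),('mark_in',(151,380),.02),('mark_out',(108,382),.02),('post',(217,421),.082),('tip',(202,461),.03),('fence tip',(36,166),.056),('slabcream a',(430,248),.02),('cream b',(402,100),.02),('redtop',(415,98),.046),('redbot',(438,243),.046),('back',(505,102),.046),('back',(524,205),.046)]:
    l=loc(uv,z);print(n,l.round(4),np.hypot(*l).round(4),'ang from y',np.degrees(np.arctan2(-l[0],l[1])).round(1),'from x',np.degrees(np.arctan2(l[1],l[0])).round(1),px2w(c,q([uv]),z)[0].round(4))
E
```

```text
[0.4891 0.0218 0.1266] [-0.7 -0.7  0.3 -0.9  1.1  0.8 -0.7  0.6]
hub [-0.0004 -0.0008] 0.0009 ang from y 154.6 from x -115.4 [0.4889 0.021  0.06  ]
mark_in [0.006  0.0914] 0.0916 ang from y -3.8 from x 86.2 [0.4836 0.1132 0.02  ]
mark_out [0.0088 0.1229] 0.1233 ang from y -4.1 from x 85.9 [0.4823 0.1449 0.02  ]
post [-0.0402  0.0444] 0.0599 ang from y 42.2 from x 132.2 [0.4436 0.0607 0.082 ]
tip [-0.0597  0.061 ] 0.0853 ang from y 44.4 from x 134.4 [0.4222 0.0747 0.03  ]
fence tip [0.1685 0.1536] 0.228 ang from y -47.7 from x 42.3 [0.6369 0.1954 0.056 ]
slabcream a [ 0.0769 -0.1261] 0.1477 ang from y -148.6 from x -58.6 [ 0.5814 -0.0936  0.02  ]
cream b [ 0.194  -0.1222] 0.2293 ang from y -122.2 from x -32.2 [ 0.697  -0.0749  0.02  ]
redtop [ 0.1853 -0.1294] 0.226 ang from y -124.9 from x -34.9 [ 0.6893 -0.0831  0.046 ]
redbot [ 0.0735 -0.1298] 0.1492 ang from y -150.5 from x -60.5 [ 0.5784 -0.0977  0.046 ]
back [ 0.1731 -0.1948] 0.2606 ang from y -138.4 from x -48.4 [ 0.6854 -0.1495  0.046 ]
back [ 0.0933 -0.1962] 0.2172 ang from y -154.6 from x -64.6 [ 0.6064 -0.161   0.046 ]
```

```bash
cat > to.py <<'E'
import sys,numpy as np
from scipy.spatial.transform import Rotation as Ro
from plant import sensors
def go(t,yaw=None):
    s=sensors.sense();p=s['eef_pos'];R=Ro.from_quat(s['eef_rot']).as_matrix()
    y=np.arctan2(R[1,1],R[0,1]); tw=0 if yaw is None else (y-np.radians(yaw)+np.pi/2)%np.pi-np.pi/2
    print('t',s['time_s'],'pos',p.round(4),'yaw',np.degrees(y).round(1),'slide',(R.T@(np.array(t)-p)*100).round(2),'twist',round(tw,3),'j7',s['joints'][6].round(2),'F',s['contact_force'].round(1))
if __name__=='__main__':
    v=list(map(float,sys.argv[1:]));go(v[:3],v[3] if len(v)>3 else None)
E
python3 to.py .4417 .0619 .16 49.8
```

```text
t 0.2 pos [0.2264 0.609  0.214 ] yaw 69.6 slide [-39.24 -43.77   5.45] twist 0.346 j7 -0.06 F [ 0.2 -0.2 -0.2]
```

Emit:
send_rows(slide=[[-2,-2.2,0],[-4.5,-5,0],[-7,-7.8,0],[-9.6,-10.6,0],[-12.2,-13.5,0],[-14.8,-16.4,0],[-17.4,-19.3,0],[-20,-22,0]], twist=[0.04,0.09,0.13,0.18,0.22,0.27,0.31,0.35], fingers=[7,7,7,7,7,7,7,7])

```text
time_s: 0.87
eef_pos: [0.3375, 0.3312, 0.2146]
eef_rot: [0.347, 0.938, 0.0, -0.0]
contact_force: [0.4, 0.6, 0.0]
finger_gap: 0.07
gripper_force: 0.0
```

```bash
python3 to.py .4417 .0619 .12 49.8
```

```text
t 0.8667 pos [0.3375 0.3312 0.2146] yaw 49.4 slide [-25.43 -13.69   9.46] twist -0.006 j7 0.05 F [0.4 0.6 0. ]
```

Emit:
send_rows(slide=[[-3,-1.6,0.5],[-6.2,-3.4,1],[-9.5,-5.1,1.5],[-13,-7,2.5],[-16.4,-8.8,4],[-19.8,-10.7,6],[-23,-12.4,8],[-25.4,-13.7,9.5]], twist=[0,0,0,0,0,0,0,0], fingers=[7,7,7,7,7,7,7,7])

```text
time_s: 1.53
eef_pos: [0.442, 0.0616, 0.1188]
eef_rot: [0.346, 0.938, -0.0, 0.0]
contact_force: [0.1, 0.8, 1.2]
finger_gap: 0.0704
gripper_force: 0.0
```

```bash
python3 to.py .4417 .0619 .045 49.8; python3 - <<'E'
from h import *
c=grab('top');cv2.imwrite('pics/a1.png',cv2.resize(c['img'][112:252,190:350],None,fx=4,fy=4))
E
```

```text
t 1.5333 pos [0.442  0.0616 0.1188] yaw 49.5 slide [0.05 0.   7.38] twist -0.006 j7 0.79 F [0.1 0.8 1.2]
```

View pics/a1.png

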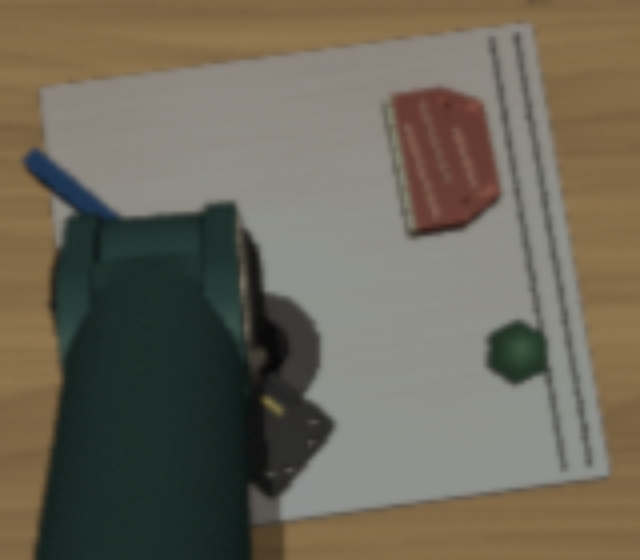

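The view is mostly blocked by the arm, with the gripper corner at about (300,440). The measured pose matches the post, so I'll descend and grip.

Emit:
send_rows(slide=[[0,0,1.2],[0,0,2.6],[0,0,4],[0,0,5.4],[0,0,6.6],[0,0,7.3],[0,0,7.3],[0,0,7.3]], twist=[0,0,0,0,0,0,0,0], fingers=[7,7,7,7,7,7,7,7])

```text
time_s: 2.25
eef_pos: [0.4417, 0.0644, 0.0466]
eef_rot: [0.346, 0.938, -0.0, -0.0]
contact_force: [-0.0, -0.1, 0.8]
finger_gap: 0.0701
gripper_force: 0.0
```

Emit:
send_rows(slide=[[0,0,0],[0,0,0],[0,0,0],[0,0,0],[0,0,0],[0,0,0],[0,0,0],[0,0,0]], twist=[0,0,0,0,0,0,0,0], fingers=[5,3,1,1,1,1,1,1], newtons=40)

```text
time_s: 2.92
eef_pos: [0.4407, 0.0632, 0.0465]
eef_rot: [0.346, 0.938, -0.001, -0.001]
contact_force: [-0.5, 1.6, 3.5]
finger_gap: 0.019
gripper_force: 40.1
```

```bash
cat > arc.py <<'E'
import sys,numpy as np
from scipy.spatial.transform import Rotation as Ro
from plant import sensors
s=sensors.sense();p=s['eef_pos'];R=Ro.from_quat(s['eef_rot']).as_matrix();A=np.array([.489,.0216])
print(p.round(4),s['contact_force'].round(1),s['finger_gap'],np.degrees(np.arctan2(R[1,1],R[0,1])))
d=p[:2]-A; a0=np.arctan2(-d[0],d[1]); r=np.hypot(*d);print('world dial ang',a0.round(4),'r',r.round(4))
for a in np.linspace(a0,float(sys.argv[1]),int(sys.argv[2])+1)[1:]:
    t=np.r_[A+.062*np.array([-np.sin(a),np.cos(a)]),p[2]]
    print((R.T@(t-p)*100).round(2),round(a0-a,3))
E
python3 arc.py .058 14
```

```text
[0.4407 0.0632 0.0465] [-0.5  1.6  3.5] 0.01903073979723826 49.54808048731531
world dial ang 0.8594 r 0.0638
[-0.19  0.35 -0.  ] 0.057
[-0.22  0.71 -0.  ] 0.114
[-0.27  1.06 -0.  ] 0.172
[-0.35  1.41 -0.  ] 0.229
[-0.44  1.75 -0.  ] 0.286
[-0.55  2.08 -0.01] 0.343
[-0.68  2.41 -0.01] 0.401
[-0.83  2.74 -0.01] 0.458
[-1.    3.05 -0.01] 0.515
[-1.18  3.35 -0.01] 0.572
[-1.38  3.64 -0.01] 0.63
[-1.6   3.92 -0.01] 0.687
[-1.84  4.19 -0.01] 0.744
[-2.09  4.44 -0.01] 0.801
```

Emit:
send_rows(slide=[[0,0.35,0],[-0.1,0.7,0],[-0.15,1.06,0],[-0.2,1.4,0],[-0.3,1.75,0],[-0.4,2.1,0],[-0.5,2.4,0],[-0.5,2.4,0]], twist=[0.057,0.114,0.17,0.23,0.29,0.34,0.4,0.4], fingers=[1,1,1,1,1,1,1,1])

```text
time_s: 3.58
eef_pos: [0.4591, 0.0782, 0.0465]
eef_rot: [0.526, 0.851, -0.002, -0.001]
contact_force: [-5.4, -3.2, 9.1]
finger_gap: 0.0189
gripper_force: 40.0
```

```bash
python3 arc.py .058 7
```

```text
[0.4591 0.0782 0.0465] [-5.4 -3.2  9.1] 0.018874977070234476 26.54585335637799
world dial ang 0.4859 r 0.064
[-0.2   0.38 -0.  ] 0.061
[-0.22  0.76 -0.  ] 0.122
[-0.27  1.14 -0.01] 0.183
[-0.35  1.51 -0.01] 0.245
[-0.44  1.88 -0.01] 0.306
[-0.56  2.24 -0.01] 0.367
[-0.7   2.59 -0.01] 0.428
```

Emit:
send_rows(slide=[[-0.05,0.38,0],[-0.1,0.76,0],[-0.15,1.14,0],[-0.2,1.5,0],[-0.3,1.88,0],[-0.4,2.24,0],[-0.55,2.6,0],[-0.55,2.6,0]], twist=[0.06,0.12,0.18,0.24,0.3,0.36,0.4,0.4], fingers=[1,1,1,1,1,1,1,1])

```text
time_s: 4.25
eef_pos: [0.4839, 0.0855, 0.0465]
eef_rot: [0.684, 0.729, -0.002, -0.002]
contact_force: [-7.6, -0.9, 12.3]
finger_gap: 0.0196
gripper_force: 40.0
```

```bash
python3 arc.py .058 1; python3 - <<'E'
from h import *
c=grab('top');cv2.imwrite('pics/a2.png',cv2.resize(c['img'][112:252,190:350],None,fx=4,fy=4))
c=grab('scene');cv2.imwrite('pics/s2.png',cv2.resize(c['img'][170:270,160:330],None,fx=4,fy=4))
E
```

```text
[0.4839 0.0855 0.0465] [-7.6 -0.9 12.3] 0.01964723202093628 3.6612220037883536
world dial ang 0.0793 r 0.0641
[-0.21  0.14 -0.  ] 0.021
```

View pics/s2.png

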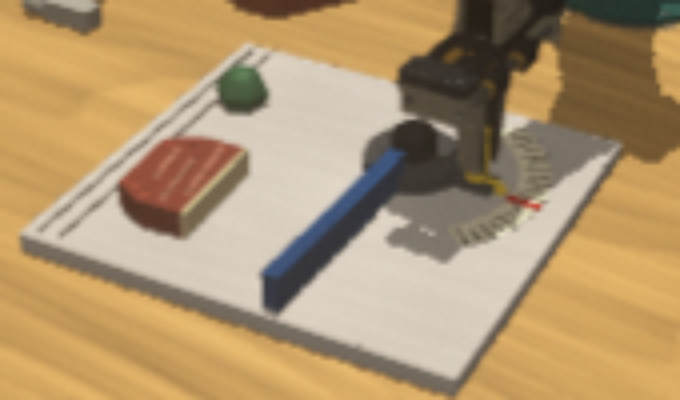

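The scene crop shows the yellow pointer tip at about (500,187), almost at the red mark's inner end at (510,200). I'll nudge about 1.4 mm, release, rise and check from above.

Emit:
send_rows(slide=[[0,0.05,0],[0,0.1,0],[0,0.15,0],[0,0.15,0],[0,0.15,0],[0,0.15,0],[0,0.15,0],[0,0.15,0]], twist=[0,0,0,0,0,0,0,0], fingers=[1,1,1,1,2.5,4,6,7])

```text
time_s: 5.02
eef_pos: [0.4888, 0.0864, 0.0466]
eef_rot: [0.684, 0.73, 0.0, 0.0]
contact_force: [-1.0, 0.7, 0.1]
finger_gap: 0.043
gripper_force: 0.0
```

Emit:
send_rows(slide=[[0,0,-0.5],[0,0,-2],[0,0,-4],[0,0,-6],[0,0,-8],[-2,0,-10],[-5,0,-11],[-8,0,-12]], twist=[0,0,0,0,0,0,0,0], fingers=[7,7,7,7,7,7,7,7])

```text
time_s: 5.68
eef_pos: [0.4941, 0.0063, 0.1681]
eef_rot: [0.683, 0.731, 0.001, 0.001]
contact_force: [0.8, -0.2, 1.1]
finger_gap: 0.07
gripper_force: 0.0
```

```bash
python3 to.py .6 -.2 .15; python3 - <<'E'
from h import *
c=grab('top');cv2.imwrite('pics/a3.png',cv2.resize(c['img'][112:252,190:350],None,fx=4.2,fy=4.2,interpolation=cv2.INTER_CUBIC))
c=grab('scene');cv2.imwrite('pics/s3.png',cv2.resize(c['img'][170:270,160:330],None,fx=4,fy=4))
E
```

```text
t 5.6833 pos [0.4941 0.0063 0.1681] yaw 3.9 slide [-21.3    9.16   1.82] twist 0 j7 0.22 F [ 0.8 -0.2  1.1]
```

Emit:
send_rows(slide=[[-2.5,1.5,0],[-5.5,3.2,0],[-8.5,5,0],[-11.5,7,0],[-14.5,9,0],[-17.5,11,0],[-19.5,12.5,0],[-20.5,13.5,0]], twist=[0,0,0,0,0,0,0,0], fingers=[3.5,3.5,3.5,3.5,3.5,3.5,3.5,3.5])

```text
time_s: 6.45
eef_pos: [0.6425, -0.1926, 0.1662]
eef_rot: [0.685, 0.729, -0.001, 0.001]
contact_force: [-0.1, -0.2, 0.5]
finger_gap: 0.0346
gripper_force: 0.0
```

```bash
python3 to.py .647 -.2 .08; python3 - <<'E'
from h import *
c=grab('top');cv2.imwrite('pics/a4.png',cv2.resize(c['img'][112:252,190:350],None,fx=4.2,fy=4.2,interpolation=cv2.INTER_CUBIC))
E
```

```text
t 6.45 pos [ 0.6425 -0.1926  0.1662] yaw 3.6 slide [-0.75  0.4   8.62] twist 0 j7 0.62 F [-0.1 -0.2  0.5]
```

View pics/a4.png

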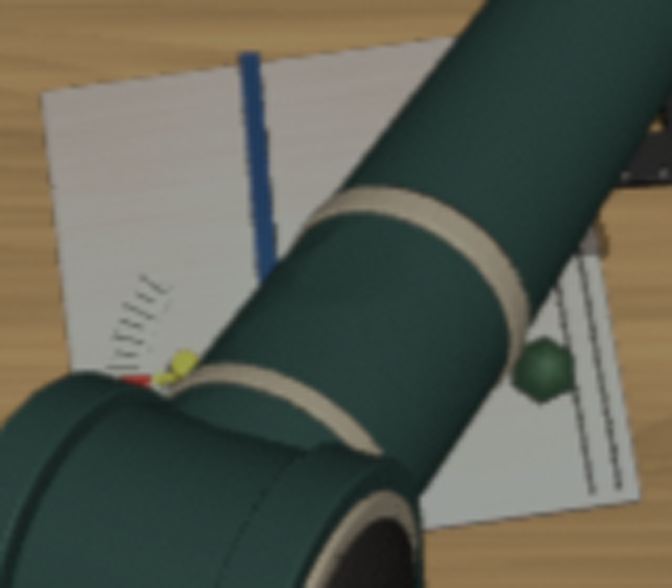

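The pointer tip at (157,380) now meets the red mark's inner end at (151,380). The fence runs from (250,60) to (265,275). I'll measure the fence and pointer angles.

```bash
python3 - <<'E'
from m import *
A=np.array([.489,.0216])
P=px2w(c,q([[250,55],[239.5,56],[259.5,56],[274,252]]),.056)
print('fence top tip, left,right corners, right edge',P.round(4), 'ang',np.arctan2(*(P[2]-A.tolist()[0:0] if 0 else P[2][:2]-P[3][:2])[::-1]))
d=P[0][:2]-A;print(np.hypot(*d),np.arctan2(d[1],d[0]))
for uv,z in(((155,380),.03),((151,380),.02),((110,382),.02),((185,360),.082)):
    d=px2w(c,q([uv]),z)[0][:2]-A;print(uv,np.hypot(*d).round(4),np.arctan2(-d[0],d[1]).round(4))
E
```

```text
fence top tip, left,right corners, right edge [[0.7205 0.0387 0.056 ]
 [0.7199 0.0465 0.056 ]
 [0.7197 0.0317 0.056 ]
 [0.5704 0.0215 0.056 ]] ang 0.06806824063792431
0.23217502348564045 0.07377172763429815
(155, 380) 0.088 0.0819
(151, 380) 0.0918 0.0594
(110, 382) 0.122 0.0548
(185, 360) 0.0617 0.0358
```

Emit:
send_rows(slide=[[-0.4,0.2,1],[-0.8,0.4,3],[-0.8,0.4,5.5],[-0.8,0.4,8],[-0.8,0.4,10.5],[-0.8,0.4,12.5],[-0.8,0.4,13.7],[-0.8,0.4,13.7]], twist=[0,0,0,0,0,0,0,0], fingers=[3.5,3.5,3.5,3.5,3.5,3.5,3.5,3.5])

```text
time_s: 7.22
eef_pos: [0.6437, -0.1949, 0.0264]
eef_rot: [0.683, 0.73, -0.001, -0.003]
contact_force: [0.1, 0.2, 0.3]
finger_gap: 0.0346
gripper_force: 0.0
```

```bash
python3 to.py .646 -.17 .028 3.6; python3 - <<'E'
from h import *
c=grab('scene');cv2.imwrite('pics/s4.png',cv2.resize(c['img'][170:270,160:330],None,fx=4,fy=4,interpolation=cv2.INTER_CUBIC))
E
```

```text
t 7.2167 pos [ 0.6437 -0.1949  0.0264] yaw 3.8 slide [ 2.47  0.4  -0.16] twist 0.003 j7 0.7 F [0.1 0.2 0.3]
```

View pics/s4.png

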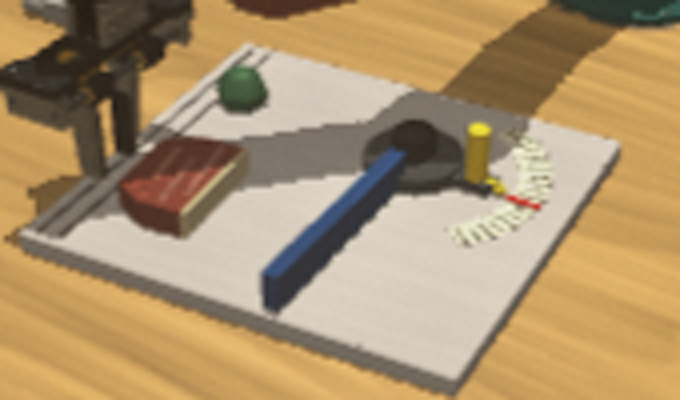

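The fingers are down behind the slab at (100,150), with the pointer on the mark at (515,198). I'll push most of the way now.

Emit:
send_rows(slide=[[0.6,0.2,0],[1.2,0.3,0],[1.8,0.3,0],[2.6,0.3,0],[3.4,0.3,0],[4.2,0.3,0],[5,0.3,0],[5.5,0.3,0]], twist=[0,0,0,0,0,0,0,0], fingers=[3.5,3.5,3.5,3.5,3.5,3.5,3.5,3.5])

```text
time_s: 7.93
eef_pos: [0.646, -0.1429, 0.0306]
eef_rot: [0.684, 0.73, -0.0, 0.002]
contact_force: [1.0, -6.0, 3.3]
finger_gap: 0.0353
gripper_force: 2.7
```

Emit:
send_rows(slide=[[0.6,0,0],[1.2,0,0],[1.8,0,0],[2.6,0,0],[3.3,0,0],[4,0,0],[4.5,0,0],[4.7,0,0]], twist=[0,0,0,0,0,0,0,0], fingers=[3.5,3.5,3.5,3.5,3.5,3.5,3.5,3.5])

```text
time_s: 8.6
eef_pos: [0.6432, -0.096, 0.0306]
eef_rot: [0.684, 0.73, -0.0, 0.002]
contact_force: [0.5, -5.8, 2.8]
finger_gap: 0.035
gripper_force: 2.9
```

```bash
python3 to.py .64 -.061 .026 3.6; python3 - <<'E'
from h import *
c=grab('scene');a=cv2.resize(c['img'][180:260,170:310],None,fx=4.5,fy=4.5,interpolation=cv2.INTER_CUBIC)[:300]
c=grab('top');b=cv2.resize(c['img'][112:182,200:340],None,fx=4.5,fy=4.5,interpolation=cv2.INTER_CUBIC)[:300]
cv2.imwrite('pics/s5.png',np.vstack([a,b]))
E
```

```text
t 8.6 pos [ 0.6432 -0.096   0.0306] yaw 3.7 slide [ 3.52 -0.09  0.45] twist 0.002 j7 0.57 F [ 0.5 -5.8  2.8]
```

View pics/s5.png

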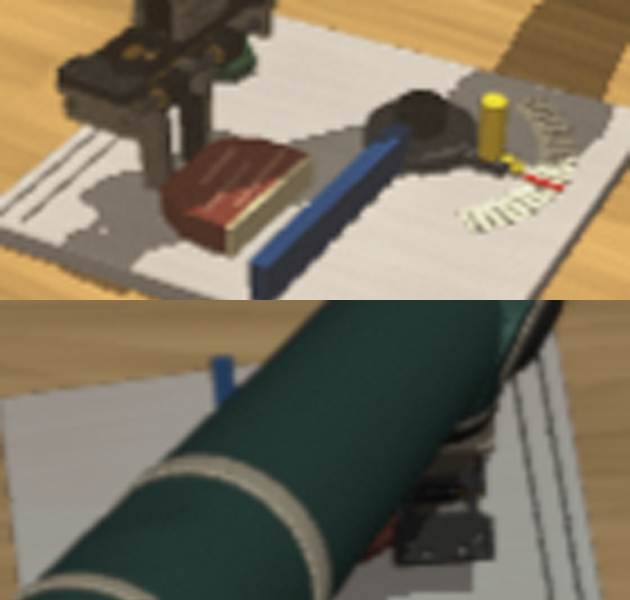

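The slab's cream edge, (230,245) to (308,165), is parallel to the fence, and the pointer is still on the mark at (525,177). I'll push on toward contact, slowly.

Emit:
send_rows(slide=[[0.5,0,0],[1,0,0],[1.5,0,0],[2,0,0],[2.4,0,0],[2.7,0,0],[2.9,0,0],[3,0,0]], twist=[0,0,0,0,0,0,0,0], fingers=[3.5,3.5,3.5,3.5,3.5,3.5,3.5,3.5])

```text
time_s: 9.37
eef_pos: [0.6412, -0.067, 0.0305]
eef_rot: [0.684, 0.729, -0.0, 0.002]
contact_force: [1.0, -5.6, 4.1]
finger_gap: 0.0347
gripper_force: 3.3
```

Emit:
send_rows(slide=[[0.03,0,0],[0.06,0,0],[0.1,0,0],[0.13,0,0],[0.16,0,0],[0.2,0,0],[0.2,0,0],[0.2,0,0]], twist=[0,0,0,0,0,0,0,0], fingers=[3.5,3.5,3.5,3.5,3.5,3.5,3.5,3.5])

```text
time_s: 10.03
eef_pos: [0.641, -0.0654, 0.0305]
eef_rot: [0.684, 0.729, -0.0, 0.002]
contact_force: [0.4, -5.6, 4.5]
finger_gap: 0.0347
gripper_force: 3.2
```

```bash
python3 to.py .64 -.061 .03 3.6; python3 - <<'E'
from h import *
c=grab('scene');a=cv2.resize(c['img'][190:262,190:320],None,fx=6,fy=6,interpolation=cv2.INTER_CUBIC)
cv2.imwrite('pics/s6.png',a)
E
```

```text
t 10.0333 pos [ 0.641  -0.0654  0.0305] yaw 3.6 slide [ 0.45 -0.07  0.05] twist 0.001 j7 0.52 F [ 0.4 -5.6  4.5]
```

View pics/s6.png

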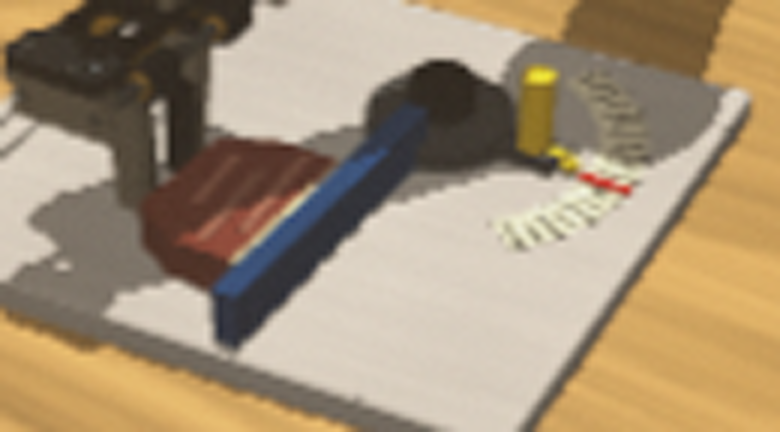

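The slab is a few mm short of the bar and the force is still the plain sliding value. The pointer is on the mark at (578,172). I'll push on in small steps.

Emit:
send_rows(slide=[[0.04,0,0],[0.08,0,0],[0.12,0,0],[0.16,0,0],[0.2,0,0],[0.24,0,0],[0.27,0,0],[0.3,0,0]], twist=[0,0,0,0,0,0,0,0], fingers=[3.5,3.5,3.5,3.5,3.5,3.5,3.5,3.5])

```text
time_s: 10.75
eef_pos: [0.6408, -0.0625, 0.0305]
eef_rot: [0.684, 0.729, -0.0, 0.002]
contact_force: [-0.0, -7.4, 4.8]
finger_gap: 0.0354
gripper_force: 3.3
```

Emit:
send_rows(slide=[[0.02,0,0],[0.04,0,0],[0.06,0,0],[0.08,0,0],[0.1,0,0],[0.12,0,0],[0.14,0,0],[0.15,0,0]], twist=[0,0,0,0,0,0,0,0], fingers=[3.5,3.5,3.5,3.5,3.5,3.5,3.5,3.5])

```text
time_s: 11.42
eef_pos: [0.6407, -0.061, 0.0305]
eef_rot: [0.684, 0.729, -0.0, 0.002]
contact_force: [0.8, -6.6, 4.0]
finger_gap: 0.0351
gripper_force: 3.3
```

Emit:
send_rows(slide=[[0.02,0,0],[0.04,0,0],[0.06,0,0],[0.08,0,0],[0.1,0,0],[0.12,0,0],[0.14,0,0],[0.15,0,0]], twist=[0,0,0,0,0,0,0,0], fingers=[3.5,3.5,3.5,3.5,3.5,3.5,3.5,3.5])

```text
time_s: 12.08
eef_pos: [0.6406, -0.0598, 0.0305]
eef_rot: [0.684, 0.729, -0.0, 0.002]
contact_force: [0.3, -8.1, 4.2]
finger_gap: 0.0351
gripper_force: 3.7
```

```bash
python3 to.py .64 -.061 .03 3.6; python3 - <<'E'
from h import *
c=grab('scene');a=cv2.resize(c['img'][190:262,190:320],None,fx=6,fy=6,interpolation=cv2.INTER_CUBIC)
cv2.imwrite('pics/s7.png',a)
E
```

```text
t 12.0833 pos [ 0.6406 -0.0598  0.0305] yaw 3.6 slide [-0.11 -0.07  0.05] twist 0.0 j7 0.51 F [ 0.3 -8.1  4.2]
```

View pics/s7.png

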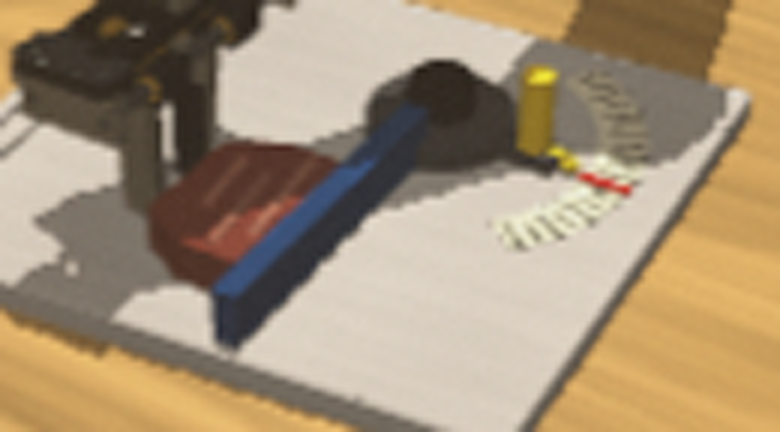

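The cream edge is now hidden behind the bar, the force has risen to 8 N, and the pointer is still on the mark at (578,172). I'll press once more by 0.8 mm, then back off.

Emit:
send_rows(slide=[[0.02,0,0],[0.04,0,0],[0.06,0,0],[0.08,0,0],[0.08,0,0],[0.08,0,0],[0.08,0,0],[0.08,0,0]], twist=[0,0,0,0,0,0,0,0], fingers=[3.5,3.5,3.5,3.5,3.5,3.5,3.5,3.5])

```text
time_s: 12.8
eef_pos: [0.6407, -0.0598, 0.0306]
eef_rot: [0.685, 0.729, -0.001, 0.002]
contact_force: [1.3, -8.0, 3.8]
finger_gap: 0.035
gripper_force: 4.2
```

Emit:
send_rows(slide=[[-0.5,0,0],[-1.5,0,0],[-3,0,0],[-5,0,-1],[-7,0,-4],[-9,0,-8],[-11,0,-12],[-13,0,-16]], twist=[0,0,0,0,0,0,0,0], fingers=[3.5,3.5,3.5,3.5,3.5,3.5,3.5,3.5])

```text
time_s: 13.47
eef_pos: [0.6472, -0.1836, 0.1826]
eef_rot: [0.684, 0.729, -0.0, -0.001]
contact_force: [1.0, 0.1, 0.7]
finger_gap: 0.0348
gripper_force: 0.0
```

Emit:
send_rows(slide=[[-3,-1,-2],[-6,-2,-2],[-10,-3,-2],[-14,-4,-2],[-18,-5,-2],[-21,-6,-2],[-24,-7,-2],[-26,-8,-2]], twist=[0,0,0,0,0,0,0,0], fingers=[3.5,3.5,3.5,3.5,3.5,3.5,3.5,3.5])

```text
time_s: 14.13
eef_pos: [0.5827, -0.4508, 0.2009]
eef_rot: [0.685, 0.729, -0.0, -0.0]
contact_force: [-0.0, -0.2, 0.2]
finger_gap: 0.0351
gripper_force: 0.0
```

```bash
python3 - <<'E'
from h import *
c=grab('top');cv2.imwrite('pics/a8.png',cv2.resize(c['img'][112:252,190:350],None,fx=4.2,fy=4.2,interpolation=cv2.INTER_CUBIC))
E
```

```text
(no output)
```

View pics/a8.png

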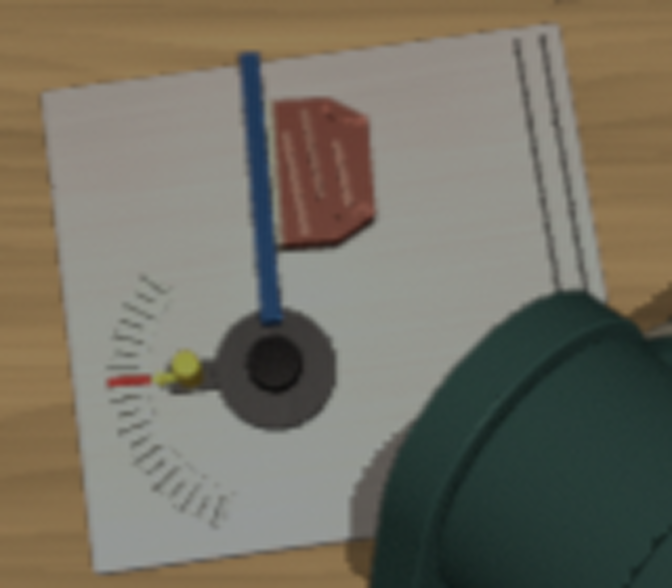

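The slab lies along the bar: its red edge runs (275,102) to (284,245), with a thin cream strip between it and the bar. The pointer at (157,380) touches the mark. I'll check the numbers by fitting the model outline at sub-pixel level.

```bash
python3 - <<'E'
from m import *
im=c['img'].astype(float)
# row-wise sub-pixel edges: fence right side (blue->not), red left/back edges
F,S,B=[],[],[]
for r in range(138,169):
    row=im[r]; u=np.arange(225,300)
    blue=row[225:300,0]-row[225:300,2]; red=row[225:300,2]-row[225:300,0]
    def cross(a,i0,lvl,d):
        i=i0
        while a[i]>lvl: i+=d
        return u[i]-d*(lvl-a[i])/(a[i-d]-a[i]) if a[i-d]!=a[i] else u[i]
    ib=blue[:45].argmax(); F.append([cross(blue,ib,blue[ib]/2,1),r])
    ir=red.argmax();l=max(red.max()*.55,10)
    S.append([u[np.where(red>l)[0][0]],r]); B.append([u[np.where(red>l)[0][-1]]+.5,r])
Fw=px2w(c,F,.056);Sw=px2w(c,S,.046);Bw=px2w(c,B,.046)
fl=np.polyfit(Fw[:,0],Fw[:,1],1);sl=np.polyfit(Sw[:,0],Sw[:,1],1)
print('fence',fl,'red edge',sl)
bb=Bw[12:24];b=np.polyfit(bb[:,0],bb[:,1],1);print('back',b)
for x in(.59,.64,.69):print(x,[np.polyval(k,x).round(4) for k in(fl,sl,b)])
A=np.array([.489,.0216])
for k,z in((.02,'')[:1]*1 and ((.02,.02),)):pass
# pointer/mark: yellow & red centroids
hsv=cv2.cvtColor(c['img'],cv2.COLOR_BGR2HSV)
sub=np.zeros(hsv.shape[:2],bool);sub[190:215,210:240]=1
m=sub&((hsv[...,0]<8)|(hsv[...,0]>172))&(hsv[...,1]>130)
y=sub&(hsv[...,0]>22)&(hsv[...,0]<36)&(hsv[...,1]>120);y[:,232:]=0
for k,z in((m,.02),(y,.03)):
    v=np.argwhere(k)[:,::-1];d=px2w(c,[v.mean(0)],z)[0][:2]-A;print(len(v),v.mean(0),np.hypot(*d),np.arctan2(-d[0],d[1]))
E
```

```text
fence [ 0.07617235 -0.02184955] red edge [ 0.07492103 -0.02922457]
back [-0.01494369 -0.04194654]
0.59 [np.float64(0.0231), np.float64(0.015), np.float64(-0.0508)]
0.64 [np.float64(0.0269), np.float64(0.0187), np.float64(-0.0515)]
0.69 [np.float64(0.0307), np.float64(0.0225), np.float64(-0.0523)]
14 [219.92857143 202.35714286] 0.10924354205379214 0.0560090025232086
9 [230.         201.11111111] 0.07716928424358478 0.05489186309248057
```

```bash
python3 - <<'E'
from m import *
from scipy.ndimage import map_coordinates as mc
def prof(img,a,b,z):
    # world line a->b, sample across normal (+ = away from slab), average along
    a,b=np.array(a),np.array(b);d=(b-a)/np.hypot(*(b-a));n=np.array([-d[1],d[0]])
    for o in np.arange(-.012,.0161,.002):
        X=np.array([np.r_[a+(b-a)*s+n*o,z] for s in np.linspace(.1,.9,60)]);p=w2px(c,X)
        print((o*1000).round(),[int(mc(img[...,k].astype(float),[p[:,1],p[:,0]],order=1).mean()) for k in range(3)])
print('now, 0=red edge');prof(c['img'],[.59,.015],[.69,.0225],.046)
print('before');prof(cv2.imread('pics/top0.png'),[.5784,-.0977],[.6893,-.0831],.046)
E
```

```text
now, 0=red edge
-12.0 [67, 79, 117]
-10.0 [68, 80, 118]
-8.0 [64, 76, 115]
-6.0 [59, 70, 111]
-4.0 [57, 68, 108]
-2.0 [62, 73, 109]
0.0 [78, 91, 116]
2.0 [98, 112, 125]
4.0 [110, 124, 126]
6.0 [105, 109, 105]
8.0 [93, 81, 68]
10.0 [89, 64, 44]
12.0 [87, 58, 34]
14.0 [86, 57, 33]
16.0 [87, 57, 34]
before
-12.0 [55, 66, 101]
-10.0 [56, 66, 102]
-8.0 [55, 66, 102]
-6.0 [54, 63, 100]
-4.0 [51, 61, 98]
-2.0 [51, 61, 97]
0.0 [58, 69, 99]
2.0 [73, 86, 106]
4.0 [88, 103, 112]
6.0 [94, 109, 111]
8.0 [91, 103, 104]
10.0 [95, 104, 106]
12.0 [110, 117, 120]
14.0 [120, 127, 129]
16.0 [123, 130, 132]
```

The strip between the bar and the red face is about 6 mm wide, which is the cream band itself, so the gap is at most 1–1.5 mm and the edges are parallel. The pointer and mark angles agree to about 0.001 rad. I'm handing in.

```bash
python3 -c "
from plant import job_done;print(job_done())"
```

```text
the job is handed in; nothing more can be done
None
```

The job is handed in, though no verdict came back: the pointer stands at the red mark, the slab's cream edge lies along the fence bar (gap about 1 mm by the top camera), and the arm is clear.

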